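# Shunt part holders along the slotted track of a dispensing station

### The arm

A 6-joint arm with a two-finger parallel gripper is mounted at the origin on the work surface. World frame = base frame: x ahead of the robot, y to its left, z up, the work surface at z = 0. Lengths are in m, angles in rad, forces in N, time in s.
With the tool pointing down it reaches from about 0.275 to 1 m from the base axis. Payload 8.4 kg.
Tool frame: the origin (TCP) lies on the centre line of the jaws, within the pads' length; the fingertips stand 8 mm ahead of it and the grasp point (between the pads) lies 11 mm behind it; z points along the fingers, y is the line along which they close (so a half turn about z gives the same grasp; the last joint's range is limited). The gripper opens to 85 mm and grips with 20 to 120 N. Pads are 22 mm wide; open, the fingers measure 114 mm over their backs; the gripper's body (76 mm by 85 mm) begins 54 mm behind the grasp point. The pads swing forward as they close: fully open they stand 13 mm farther back than shut.
Start: joints at [1.169, 0.353, 1.633, -0, 1.155, -0.002], TCP at [0.243, 0.576, 0.239] pointing down, gripper open.
Joint ranges: [-2.63, 2.63], [-0.92, 2.1], [0.06, 2.66], [-1.3, 4.44], [0, 2.69], [-3.02, 3.02]. Speed limits (rad/s): [2.22, 2.22, 2.79, 3.14, 3.14, 3.14].

### API

Orientations are given as a rotation vector (axis times angle).
In Python, from plant import robot gives the robot as it stands. Calls block until the motion is done:
- robot.goto(position, orientation): joint-space move of the TCP to a pose.
- robot.servo_line(position, max_speed=0.15, rot=None, threshold=None): straight line of the TCP; rot=None keeps the orientation; max_speed is the mean speed in m/s. With threshold (N) it stops when the force on the tool has changed by that much, and returns True; else False.
- robot.move_joints(angles): joint-space move.
- robot.move_gripper(opening, grasp_force=None): opening from 0.0 (shut) to 1.0 (fully open); grasp_force is the grip in N (None keeps the last); returns when the fingers have stopped.
- robot.sleep(seconds).
- robot.inverse_kinematics(position, orientation): joint angles nearest the present ones, or None.
- robot.capture(name): name is "scene" or "top" or "wrist"; returns the picture (420x560x3 uint8, red, green, blue); there is no depth.
- robot.get_calibration(name): a dict with "K" (3x3 intrinsics, pixels), "k1" (the pictures are not rectified: a ray, as slopes to the right and down, at radius r is drawn at 1 + k1 r^2 times it, then the intrinsics apply), "world_from_camera" (4x4, takes a point from camera to world coordinates). Camera axes: x right, y down, z forward; pixel columns grow to the right and rows downward; lengths in m; the calibration is good to about 2 mm. A picture is of the moment at which its call begins: read the wrist's pose just before it. get_calibration takes no time and is no camera call; for the wrist camera it gives the pose at the moment of the call.
A pose or a line that the arm cannot do raises robot.PlanningError and nothing moves.
- robot.hand_in(): hands the job in; it is judged then, once.
Trained networks look in the newest picture that a camera, given by its name, has taken for a name from the list of things; names that differ only in an ending like _2 or _b are one class to them, and where a whole thing is asked for, a point or a joint stands for the part that bears it (a point fixed in the world has none). Each returns a list of dicts, best first, with "conf" (0 to 1); they miss things now and then, are a little off and sometimes report something else, mostly with a low value. They report only what shows in the picture. A call takes as long as a camera call.
- robot.trace(thing, camera): "region" (420x560 bool, what is visible of it) and "extent" ([left, top, right, bottom] in pixels, round what is visible of it).
Readings, each from a call of its own:
- robot.get_t(): time.
- robot.get_joint_pos(): joint angles.
- robot.get_joint_vel(): joint speeds.
- robot.get_joint_torque(): joint torques, N m.
- robot.get_tcp_pos(): TCP position.
- robot.get_tool_rot(): TCP orientation.
- robot.get_contact_force(): force on the tool from outside, world axes, zero at the start.
- robot.get_ft_torque(): the same for the moment, N m.
- robot.get_width(): opening from 0.0 (shut) to 1.0 (fully open).
- robot.get_gripper_force(): force on a finger pad.
Only numpy, scipy, OpenCV 4.12 (cv2) and the standard library are available. Lean on these libraries where they do the work, as an engineer would, in place of code of your own. Each camera call takes 0.05 s, during which the arm holds its last target. There are 200 camera calls.

### The job

The holder with the capped housing in the slotted track is finished: slide it along the slot to the open window at the track's end, lift it out there and stand it upright in the deep black crate beside the unit already stored. Slide the holder with the open, uncapped housing to the dispensing station at the other end of the slot, without lifting it out of the track. Move whichever holder is in the way first, and leave the stored unit, the tape roll and the cartridge alone.

Things in the scene. Friction and masses are not known exactly. Their poses are not given: they have to be found in the camera images.
- track: Fixed aluminium-topped block, 300 mm (own x) by 427 mm (own y, -222 to +205), top 32 mm above the table; origin at table level on the main slot's centre line. Channel 74 mm wide, 16 mm high, floor 12 mm above the table, along own y at x = 0. Covers 4 mm thick overhang it, leaving a slot 38 mm wide: feet cannot come up through it. Holders lie in it at y = -85 to -72 mm or in the bays.
- window (a point): Centre of the open window at the -y end, the only uncovered part of the channel (82 mm along y, 74 mm along x), on the channel floor: track x = 0, y = -171 mm, 12 mm above the table. Axes as the track. A holder standing between junction and window blocks the way out.
- junction (a point): Where the cross channel (own x, same width, slot and covers) crosses the main one, on the channel floor: track x = 0, y = +30 mm. It makes two bays, end walls at x = +135 and -135 mm; a holder in a bay starts 85 to 95 mm from the junction. A paper sticker on the floor of an empty place is to be ignored.
- station (a point): Dispensing station, on the channel floor: track x = 0, y = +140 mm; channel end wall at y = +177 mm (a foot touching it stands 5 mm beyond the station). The 40 mm square column of a parked dispensing valve stands on the covers at track x = -125, y = +165 mm, top 162 mm above the table.
- capped: Finished holder, loose, about 0.3 kg: steel foot disc 64 mm across, 10 mm thick; stem 22 mm across up to 38 mm; grey plastic housing 56 mm (own x) by 36 mm (own y) from 38 to 76 mm height, closed by a flush cap 5 mm thick with a low round boss; 94 mm tall. Origin under the centre of the foot, z up. Grip firmly across the 36 mm; feet have 6 mm play in height.
- open: Waiting holder, loose, about 0.27 kg: steel foot disc 64 mm across, 10 mm thick; stem 22 mm across up to 38 mm; grey plastic housing 56 mm (own x) by 36 mm (own y) from 38 to 76 mm height, which is open at the top like a cup (walls 3 mm), without a cap; 76 mm tall in all. Origin at the centre of the underside of the foot, z up.
- crate: Deep black plastic crate, fixed, 250 mm (own x) by 180 mm (own y), 60 mm high, walls and floor 5 mm; left or right of the track. Origin at the centre of its underside. Its -x half (nearer the robot) is free; the stored unit stands in its +x half. The shallow aluminium tray of caps (22 mm high) on the track's other side is not used.
- crate_in (a point): Centre of the crate's inner floor, 5 mm above the table, axes as the crate.
- stored: Bystander: a unit of the same shape as the capped holder, standing upright in the crate's +x half, about 50 to 75 mm from its centre. Origin at the centre of the underside of its foot.
- tape: Bystander: roll of tape lying on the track's cover, 72 mm across, 24 mm high, near track x = +100, y = -110 mm. Origin at the centre of its underside.
- cartridge: Bystander: white glue cartridge standing on the track's cover, 38 mm in diameter, 100 mm tall, near track x = -102, y = -110 mm. Origin at the centre of its underside.

How it is judged:
On the way:
1. the capped holder, slid along the slot, stands low in the open window: foot centre within 12 mm of the window site across and 15 mm along the track, less than 12 mm above the floor (x of capped in the frame of window between -0.012 and 0.012 m and y of capped in the frame of window between -0.015 and 0.015 m and z of capped in the frame of window below 0.012 m), for 0.1 s.
At the end, for the whole second after the job is handed in: The capped holder stands upright (within 7 degrees) and at rest on the floor of the deep crate, the open holder stands upright on the channel floor with its foot centre within 12 mm of the dispensing station, and the stored unit still stands upright in the crate (x of capped in the frame of crate_in between -0.115 and 0.115 m and y of capped in the frame of crate_in between -0.08 and 0.08 m and z of capped in the frame of crate_in between -0.005 and 0.006 m and angle between each of capped, open, stored's own z axis and vertical below 0.12 rad and linear speed of each of capped, open below 0.02 m/s and horizontal distance between open and station below 0.012 m and z of open in the frame of station below 0.006 m); the robot touches nothing.
It fails at once if the open holder is raised more than 20 mm above the channel floor (it must stay in the track) (z of open in the frame of station above 0.02 m).
It fails at once if the capped holder is torn up through the slot (raised more than 12 mm above the channel floor in the covered part) and not taken out at the window (z of capped in the frame of window between 0.012 and 0.04 m and y of capped in the frame of window between 0.03 and 0.36 m and x of capped in the frame of window between -0.14 and 0.14 m).
It fails at once if a holder in the track is toppled or levered over by more than 25 degrees (angle between any of capped, open's own z axis and vertical above 0.44 rad).
It fails at once if the stored unit, the tape roll or the cartridge is shifted by more than 20 mm (distance of any of stored, tape, cartridge from where it was at the start of the episode above 0.02 m).
It also fails if it takes over 64 s, if anything falls off the work surface, if the arm or the gripper's body presses on something with over 40 N, if the wrist force passes 120 N, or if a joint passes its speed limit or range.

## Working session

There is one attempt and no reset: what is moved stays moved. The work goes in short steps, each a Python script; the robot and the scene stay as the last script left them, time stands still between calls to the robot, and variables do not carry over. Pictures are saved under pics/ and viewed, at most 10 in all, crops included, and the job is handed in when it is done.

```bash
mkdir -p pics; ls
python3 - <<'E'
from plant import robot
import cv2,numpy as np
a=robot.capture("top");b=robot.capture("scene")
cv2.imwrite("pics/top.png",a[:,:,::-1]);cv2.imwrite("pics/scene.png",b[:,:,::-1])
for c in("top","scene"):
  k=robot.get_calibration(c);print(c,np.round(k["K"],1).tolist(),k["k1"],np.round(k["world_from_camera"],3).tolist())
for n in("track","capped","open","crate","stored","tape","cartridge"):
  for c in ("top","scene"):
    for d in robot.trace(n,c)[:3]:
      ys,xs=np.nonzero(d["region"]);print(n,c,round(d["conf"],2),np.round(d["extent"]).tolist(),round(xs.mean()),round(ys.mean()),len(xs))
print(robot.get_t())
E
```

```text
pics
top [[423.9, 0.0, 285.8], [0.0, 423.9, 204.1], [0.0, 0.0, 1.0]] -0.1057847873191244 [[0.154, -0.967, 0.203, 0.315], [-0.988, -0.152, 0.027, -0.018], [0.005, -0.204, -0.979, 1.236], [0.0, 0.0, 0.0, 1.0]]
scene [[434.0, 0.0, 277.4], [0.0, 434.0, 210.8], [0.0, 0.0, 1.0]] -0.08079116908887732 [[0.513, 0.679, -0.525, 1.09], [0.859, -0.41, 0.308, -0.332], [-0.006, -0.609, -0.793, 0.862], [0.0, 0.0, 0.0, 1.0]]
track top 0.74 [210.0, 134.0, 381.0, 268.0] 296 200 13717
track scene 0.83 [179.0, 122.0, 396.0, 325.0] 287 233 19166
capped scene 0.84 [248.0, 211.0, 270.0, 247.0] 258 229 676
open top 0.78 [270.0, 208.0, 288.0, 236.0] 277 223 340
open scene 0.89 [272.0, 170.0, 293.0, 207.0] 283 188 623
crate top 0.63 [396.0, 187.0, 469.0, 283.0] 431 240 5513
crate scene 0.55 [57.0, 221.0, 175.0, 361.0] 112 288 8993
stored top 0.85 [426.0, 207.0, 451.0, 230.0] 438 215 469
stored scene 0.93 [96.0, 284.0, 137.0, 331.0] 117 310 1096
tape top 0.85 [330.0, 161.0, 350.0, 186.0] 343 173 298
tape scene 0.64 [244.0, 262.0, 276.0, 297.0] 261 277 627
cartridge top 0.58 [318.0, 228.0, 333.0, 246.0] 324 238 189
cartridge top 0.28 [396.0, 191.0, 469.0, 283.0] 431 240 5460
cartridge scene 0.88 [220.0, 178.0, 239.0, 218.0] 228 198 517
0.8
```

Run:
```python
import cv2
a=cv2.imread("pics/top.png")[110:310,190:490];b=cv2.imread("pics/scene.png")[90:370,40:420]
cv2.imwrite("pics/topc.png",cv2.resize(a,(795,530),interpolation=2))
cv2.imwrite("pics/scenec.png",cv2.resize(b,(760,560),interpolation=2))
```

```text
(no output)
```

View pics/topc.png

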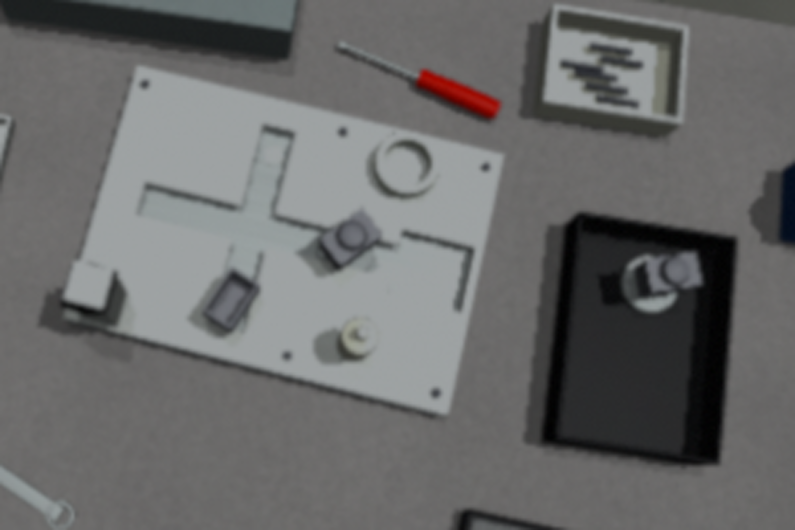

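View pics/scenec.png

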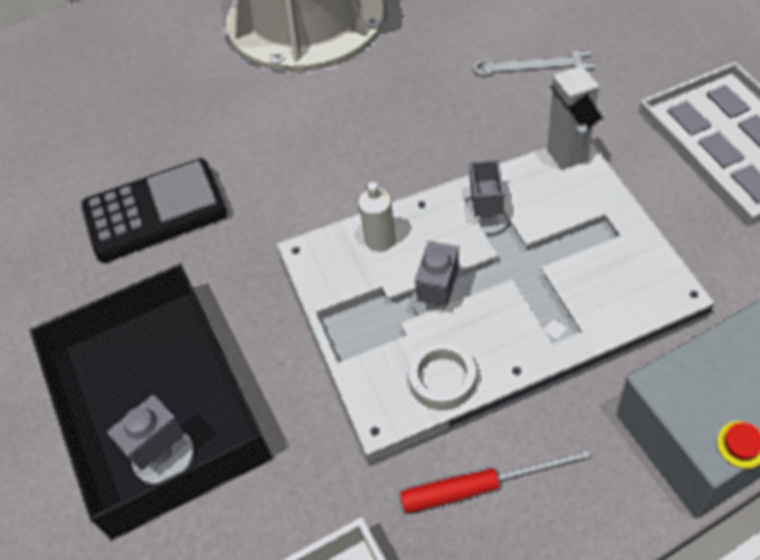

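The capped holder stands in the main slot (top crop ~(350,238)), with its way to the window clear. The open one is in the -x bay (~(232,300)), and the crate is on the right. Next I fit poses to the silhouettes.

```bash
cat > h.py <<'E'
import numpy as np, cv2
from scipy.optimize import minimize
from scipy.spatial.transform import Rotation as R
def project(P,cal):
    M=np.linalg.inv(cal["world_from_camera"]); p=P@M[:3,:3].T+M[:3,3]
    s=p[:,:2]/p[:,2:]; s=s*(1+cal["k1"]*(s**2).sum(1,keepdims=True)); K=cal["K"]
    return np.c_[s[:,0]*K[0,0]+K[0,2], s[:,1]*K[1,1]+K[1,2]]
def box(x0,x1,y0,y1,z0,z1):
    return np.array([[x,y,z] for x in(x0,x1) for y in(y0,y1) for z in(z0,z1)])
def cyl(r,z0,z1):
    t=np.linspace(0,2*np.pi,24,endpoint=False)
    return np.vstack([np.c_[r*np.cos(t),r*np.sin(t),0*t+z] for z in(z0,z1)])
S=4
def pose(q,P,z): 
    c,s=np.cos(q[2]),np.sin(q[2]); return P@np.array([[c,s,0],[-s,c,0],[0,0,1]])+[q[0],q[1],z]
def sil(parts,q,z,cal):
    m=np.zeros((420*S,560*S),np.uint8)
    for P in parts:
        h=cv2.convexHull(project(pose(q,P,z),cal).astype(np.float32))
        cv2.fillConvexPoly(m,np.round(((h+.5)*S-.5)*16).astype(np.int32),1,shift=4)
    return m>0
def fit(parts,z,views,q0,d=(.01,.01,.15)):
    """views: list of (region, cal)"""
    V=[(cv2.resize(r.astype(np.uint8),None,fx=S,fy=S,interpolation=0)>0,c) for r,c in views]
    f=lambda q: sum(1-(lambda m:(m&r).sum()/max((m|r).sum(),1))(sil(parts,q,z,c)) for r,c in V)/len(V)
    q0=np.array(q0,float); best=None
    sx=np.vstack([q0]+[q0+np.eye(3)[i]*d[i] for i in range(3)])
    r=minimize(f,q0,method="Nelder-Mead",options=dict(initial_simplex=sx,maxiter=150,xatol=2e-4,fatol=2e-4))
    return r.x,1-r.fun
def ray(uv,z,cal):
    K=np.array(cal["K"]);k=cal["k1"]
    s=cv2.undistortPoints(np.array(uv,float).reshape(-1,1,2),K,np.array([k,0,0,0.]))[:,0]
    W=np.array(cal["world_from_camera"]); d=np.c_[s,np.ones(len(s))]@W[:3,:3].T; o=W[:3,3]
    return o+d*((z-o[2])/d[:,2])[:,None]
TRACK=[box(-.15,.15,-.222,.205,0,.032)]
CRATE=[box(-.125,.125,-.09,.09,0,.06)]
HOUS=box(-.028,.028,-.018,.018,.038,.076)
OPEN=[HOUS]; CAPPED=[HOUS,cyl(.012,.076,.094)]; STORED=[HOUS,cyl(.012,.076,.094),cyl(.032,0,.01)]
def down(yaw):  # tool pointing down, tool y axis along world direction yaw
    y=np.array([np.cos(yaw),np.sin(yaw),0]); z=np.array([0,0,-1.]); x=np.cross(y,z)
    return R.from_matrix(np.c_[x,y,z]).as_rotvec()
E
python3 - <<'E'
from plant import robot
from h import *
cal={c:robot.get_calibration(c) for c in("top","scene")}
for c in cal: robot.capture(c)
def tr(n,cs=("top","scene")):
    v=[]
    for c in cs:
        d=robot.trace(n,c)
        if d: v.append((d[0]["region"],cal[c]))
    return v
tc=cal["top"]
crn=ray([[137/2.65+190,67/2.65+110],[503/2.65+190,154/2.65+110],[447/2.65+190,414/2.65+110]],.032,tc)
print("corners",crn.round(3).tolist())
u=crn[0]-crn[1]; yaw=np.arctan2(-u[0],u[1]); print(np.linalg.norm(u),np.linalg.norm(crn[1]-crn[2]),yaw)
# origin from corner (x=.15,y=.205),( .15,-.222)
mid=crn[:2].mean(0); off=np.array([[np.cos(yaw),-np.sin(yaw)],[np.sin(yaw),np.cos(yaw)]])@[.15,-.0085]
q0=[*(mid[:2]-off),yaw]; print("q0",np.round(q0,4))
vt=tr("track")
for v in (vt[:1],vt[1:],vt): print("track",[np.round(x,4) for x in fit(TRACK,0,v,q0)])
vc=tr("crate"); q=[*ray([[431,240]],.03,tc)[0,:2],0.]
for v in (vc[:1],vc[1:],vc): print("crate",[np.round(x,4) for x in fit(CRATE,0,v,q)])
for n,m,px in (("open",OPEN,(277,223)),("capped",CAPPED,(322,199))):
    v=tr(n); g=ray([px],.07,tc)[0,:2]
    for y in (-.6,0,.6,1.2,1.8): print(n,len(v),[np.round(x,4) for x in fit(m,.012,v,[*g,y])])
print("stored",[np.round(x,4) for x in fit(STORED,.005,tr("stored"),[*ray([(444,212)],.07,tc)[0,:2],0.])])
print(robot.get_t())
E
```

```text
corners [[0.753, 0.179, 0.032], [0.716, -0.244, 0.032], [0.419, -0.217, 0.032]]
0.4252925349257977 0.29852540541152855 -0.08777077727409338
q0 [ 0.5857 -0.011  -0.0878]
track [array([ 0.5874, -0.0084, -0.0912]), np.float64(0.8993)]
track [array([ 0.5891, -0.0099, -0.0955]), np.float64(0.8483)]
track [array([ 0.5879, -0.009 , -0.0922]), np.float64(0.8727)]
crate [array([ 0.5314, -0.4169, -0.008 ]), np.float64(0.9053)]
crate [array([ 0.5318, -0.4182, -0.0048]), np.float64(0.8803)]
crate [array([ 0.5316, -0.4178, -0.0052]), np.float64(0.8914)]
open 2 [array([ 0.4989,  0.03  , -0.4166]), np.float64(0.7876)]
open 2 [array([ 0.4989,  0.0298, -0.4123]), np.float64(0.7872)]
open 2 [array([ 0.4989,  0.03  , -0.4163]), np.float64(0.7877)]
open 2 [array([0.4989, 0.0299, 2.7222]), np.float64(0.787)]
open 2 [array([0.4989, 0.03  , 2.7251]), np.float64(0.7877)]
capped 2 [array([ 0.5805, -0.0834, -0.7794]), np.float64(0.7962)]
capped 2 [array([ 0.5809, -0.0834, -0.7899]), np.float64(0.7969)]
capped 2 [array([ 0.5779, -0.0817,  1.5236]), np.float64(0.6929)]
capped 2 [array([ 0.5781, -0.0817,  1.5218]), np.float64(0.6934)]
capped 2 [array([ 0.5805, -0.0833,  2.3646]), np.float64(0.7957)]
stored [array([ 0.5996, -0.4306, -1.2009]), np.float64(0.9086)]
1.4
```

Everything agrees with the given dimensions: capped at track (0, -75) and open at (-92, +31). Now a wrist check from above.

```bash
cat >> h.py <<'E'
TR=np.array([.5877,-.009,-.092])
def tw(x,y,z=0): return pose(TR,np.array([[x,y,z]]),0)[0]
E
python3 - <<'E'
from plant import robot
from h import *
robot.goto([.5805,-.0834,.26],down(.785)); print(robot.get_joint_pos())
cal=robot.get_calibration("wrist"); im=robot.capture("wrist")[:,:,::-1].copy()
print(np.round(cal["world_from_camera"],3).tolist(),cal["K"][0])
d=robot.trace("capped","wrist")
for e in d: print(e["conf"],e["extent"])
if d: print([np.round(x,4) for x in fit(CAPPED,.012,[(d[0]["region"],cal)],[.5805,-.0834,-.785])])
d=robot.trace("open","wrist")
if d: print(d[0]["conf"],[np.round(x,4) for x in fit(OPEN,.012,[(d[0]["region"],cal)],[.499,.03,-.415])])
d=lambda P,col:[cv2.circle(im,tuple(int(round(v)) for v in p),2,col,-1) for p in project(np.array(P),cal) if (abs(p)<2000).all()]
d([tw(sx,y,.032) for sx in(-.019,.019) for y in np.arange(-.13,.18,.02)],(0,0,255))
d([tw(sx,y,.032) for sx in(-.037,.037) for y in(-.212,-.19,-.171,-.15,-.13)],(0,255,0))
d(pose([.5805,-.0834,-.785],HOUS,.012),(255,0,0))
cv2.imwrite("pics/w1.png",im); print(robot.get_t())
E
```

```text
[-1.44032614e-01  2.74326469e-01  1.69615215e+00  2.07694821e-04
  1.17125008e+00 -9.30098807e-01]
[[0.707, 0.677, 0.206, 0.528], [0.707, -0.676, -0.205, -0.03], [0.001, 0.291, -0.957, 0.395], [0.0, 0.0, 0.0, 1.0]] [331.21964711   0.         280.23236347]
0.56 [253.8, 158.8, 308.7, 226.3]
[array([ 0.5831, -0.0845, -0.8017]), np.float64(0.856)]
0.93 [array([ 0.5002,  0.0292, -0.4202]), np.float64(0.9043)]
4.1667
```

View pics/w1.png

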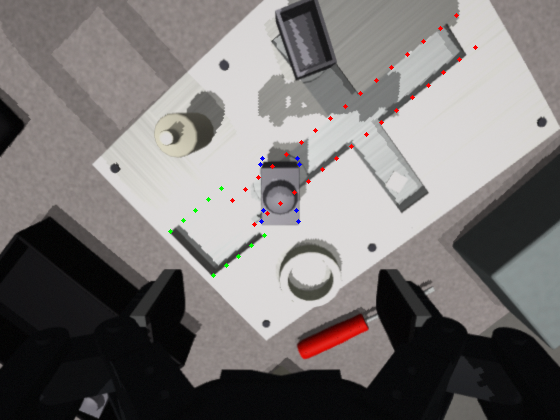

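The overlay fits: red dots on the slot edges, green on the window, blue on the housing at ~(280,195). Grip and slide.

Run:
```python
from plant import robot
from h import *
p=np.array([.5817,-.0838]); rv=down(.783)
robot.move_gripper(0.85)
robot.goto([*p,.13],rv)
print("hit",robot.servo_line([*p,.058],.1,threshold=12),robot.get_tcp_pos())
robot.move_gripper(0.0,60); robot.sleep(.2)
print("w",robot.get_width(),robot.get_gripper_force(),robot.get_contact_force())
robot.servo_line([*p,.060],.03); print(robot.get_contact_force())
w=tw(0,-.171)
print("jam",robot.servo_line([w[0],w[1],.060],.06,threshold=25),robot.get_tcp_pos(),w,robot.get_contact_force())
robot.sleep(.3)
cal=robot.get_calibration("wrist"); im=robot.capture("wrist")[:,:,::-1]
cv2.imwrite("pics/w2.png",im); print(robot.get_t())
```

```text
hit False [ 0.58221889 -0.0838608   0.05857208]
w 0.41401724382347715 60.07736273109913 [-1.16460434  0.07246225  6.25751418]
[-0.18483508  0.40746435 -3.50252476]
jam False [ 0.57199752 -0.17895864  0.05996673] [ 0.57199018 -0.17927684  0.        ] [-0.23377685  0.408548   -2.54835629]
8.875
```

View pics/w2.png

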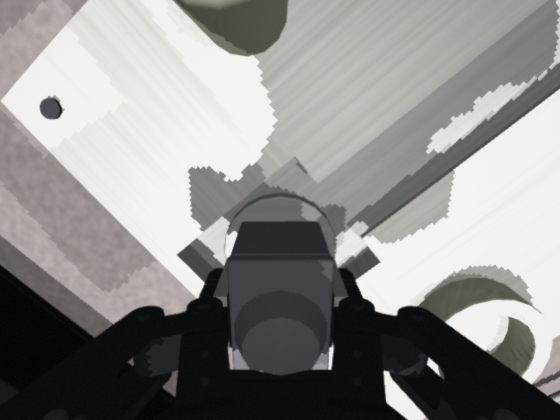

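Run:
```python
from plant import robot
from h import *
cal=robot.get_calibration("wrist"); im=cv2.imread("pics/w2.png")
t=robot.get_tcp_pos()
d=lambda P,col:[cv2.circle(im,tuple(int(round(v)) for v in p),2,col,-1) for p in project(np.array(P),cal) if (abs(p)<2000).all()]
d([[t[0],t[1],.014]]+cyl(.032,.024,.024)[:24]+[t[0],t[1],0],(0,0,255))
d([tw(x,y,.032) for x in(-.037,-.019,.019,.037) for y in(-.212,-.19,-.171,-.15,-.13)],(0,255,0))
cv2.imwrite("pics/w3.png",im[130:400,130:430])
```

```text
(no output)
```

View pics/w3.png

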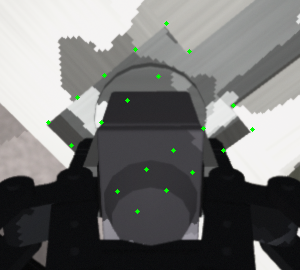

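The projected window corners coincide with the picture, and the foot disc sits centred in the window. Lift out and place in the crate.

Run:
```python
from plant import robot
from h import *
t=robot.get_tcp_pos(); rv=down(.783)
robot.servo_line([t[0],t[1],.20],.12); print(robot.get_width(),robot.get_contact_force())
c=pose([.5316,-.4178,-.005],np.array([[-.055,0,0]]),0)[0]
robot.goto([c[0],c[1],.20],rv)
robot.servo_line([c[0],c[1],.065],.12)
print("touch",robot.servo_line([c[0],c[1],.047],.02,threshold=6),robot.get_tcp_pos(),robot.get_contact_force())
z=robot.get_tcp_pos()[2]
robot.move_gripper(.75); robot.servo_line([c[0],c[1],.2],.15); robot.sleep(.1)
cal=robot.get_calibration("wrist"); im=robot.capture("wrist")[:,:,::-1]
cv2.imwrite("pics/w4.png",im)
for e in robot.trace("capped","wrist"): print(e["conf"],e["extent"])
print(robot.get_t())
```

```text
0.41496063676994743 [ 0.44284688 -0.45661405 -2.85396252]
touch True [ 0.47646751 -0.41747056  0.05166251] [-0.48630045  0.88286043  6.1565081 ]
0.92 [251.8, 160.6, 310.2, 249.1]
14.875
```

View pics/w4.png

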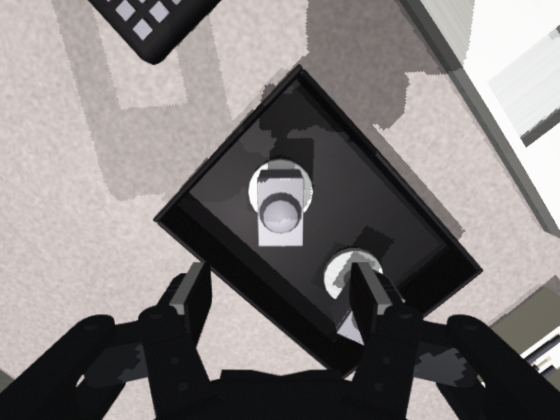

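The capped holder stands upright in the crate at ~(280,210), clear of the stored unit at ~(355,280). Now the open holder.

Run:
```python
from plant import robot
from h import *
p=np.array([.4997,.0295]); rv=down(1.153)
robot.move_gripper(.85); robot.goto([*p,.18],rv)
print("hit",robot.servo_line([*p,.058],.1,threshold=12),robot.get_tcp_pos())
robot.move_gripper(0.0,40); robot.sleep(.2)
print("w",robot.get_width(),robot.get_gripper_force())
robot.servo_line([*p,.060],.03)
for q in ((0,.030),(0,.139)):
    w=tw(*q); j=robot.servo_line([w[0],w[1],.060],.06,threshold=25); print("jam",j,robot.get_tcp_pos(),w,robot.get_contact_force())
    if j: raise SystemExit
print("floor",robot.servo_line([w[0],w[1],.0575],.02,threshold=6),robot.get_tcp_pos())
cal=robot.get_calibration("wrist"); im=robot.capture("wrist")[:,:,::-1]
robot.move_gripper(.8); robot.servo_line([w[0],w[1],.22],.15); robot.sleep(.1)
cal=robot.get_calibration("wrist"); im=robot.capture("wrist")[:,:,::-1].copy()
d=robot.trace("open","wrist")
if d: print(d[0]["conf"],[np.round(x,4) for x in fit(OPEN,.012,[(d[0]["region"],cal)],[w[0],w[1],-.418])],"station",tw(0,.14))
cv2.imwrite("pics/w5.png",im); print(robot.get_t())
```

```text
hit False [0.50014008 0.02950039 0.05851663]
w 0.4143698047088576 41.77242969162762
jam False [0.59010904 0.02090649 0.05998261] [0.59045611 0.02087313 0.        ] [ 0.07816395 -0.32939789 -2.04886054]
jam False [0.60045654 0.12915546 0.05999043] [0.60046997 0.12941217 0.        ] [ 0.14970024 -0.78651654 -2.14825415]
floor True [0.60079067 0.12900676 0.05829107]
0.58 [array([ 0.6002,  0.1292, -0.4231]), np.float64(0.9166)] station [0.60056184 0.13040794 0.        ]
24.7417
```

View pics/w5.png

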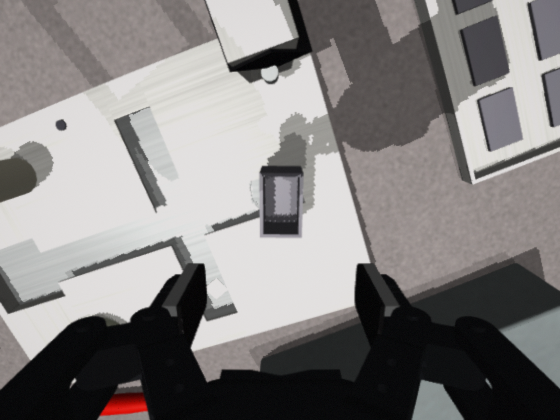

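The open holder stands at the station at ~(281,200), measured about 1 mm off. Handing in.

```bash
python3 -c "
from plant import robot
print(robot.hand_in())"
```

```text
the job is handed in; nothing more can be done
None
```

I handed the job in at about 25 s of the 64 s allowed, with no verdict returned: the capped holder was slid to the window, lifted out and stands upright in the crate, and the open holder was slid to the station and measured about 1 mm off.

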